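Make up a set of round clay pots on their saucers

ROBOT

A 6-joint arm with a two-finger parallel gripper is mounted at the origin on the work surface. World frame = base frame: x ahead of the robot, y to its left, z up, the work surface at z = 0. Lengths are in m, angles in degrees, forces in N, time in s.
With the tool pointing down it reaches from about 0.4 to 0.825 m from the base axis. Payload 7 kg.
Tool frame: the origin (TCP) lies midway between the tips of the shut fingers; the grasp point (between the pads) lies 19 mm behind it (ctrl.grip_point_offset is the distance from the TCP to the grasp point, in m); x points along the fingers, y is the direction in which the jaws open and shut, and the axes are right-handed (so a half turn about x gives the same grasp; the last joint's range is limited). The gripper opens to 88 mm and grips with 3 to 60 N. Pads are 19 mm wide; open, the fingers measure 130 mm over their backs; the gripper's body (78 mm by 193 mm) begins 47 mm behind the grasp point.
Start: joints at [91.163, 20.546, 0.682, 0, -70.136, -16.507], TCP at [0.179, 0.651, 0.227] pointing down, gripper open.
Joint ranges: [-176.03, 176.03], [-82.01, 121.73], [-58.28, 71.71], [-173.87, 95.51], [-174.79, -0.11], [-173.66, 173.66]. Speed limits (degrees/s): [136.94, 136.94, 172.46, 180, 180, 180].

INTERFACE

Orientations are given as [roll, pitch, yaw] about the fixed x, y, z axes, in that order (R = Rz(yaw) Ry(pitch) Rx(roll)).
In Python, from plant import ctrl gives the robot as it stands.
- The arm moves only by the tool drive_tool, never from a script. Its argument "plan" is a list of rows, each a list of 3 entries, a list of its own where there are three numbers: the shift along the tool's x, y, z in m, then the turn, a rotation vector about the tool's x, y, z in degrees, then the opening, from 0 (shut) to 1 (fully open). In form: [[[dx, dy, dz], [wx, wy, wz], grip], ...]. A call has 1 to 20 rows; each row is the pose to reach, as a shift and turn from the pose measured when the call began, along the tool's axes at that moment; what a row does not reach only later rows make up. A row lasts 1/12 s, in which the tool goes at most 41.7 mm and 7.16 degrees, less where a joint would pass 70% of its speed; a pose out of reach is approached as far as the arm can. A call with a gripper value outside its range is refused whole. The fingers move at their own pace and stop on an object; the grip force is fixed at half the most. Time passes only in rows, so rows that repeat a pose let the fingers close. It gives the time, the measured TCP pose, the force and the opening at its end, in the units of the state.
- ctrl.get_obs(): the state, without advancing time (a new reading comes with each control period).
- ctrl.snapshot(name): name is "scene" or "top" or "wrist"; returns the picture (420x560x3 uint8, blue, green, red); there is no depth.
- ctrl.get_calibration(name): a dict with "fx", "fy", "cx", "cy" (pixels), "R" (3x3) and "t" (3): a world point X has camera coordinates R X + t. Camera axes: x right, y down, z forward; pixel columns grow to the right and rows downward; lengths in m; the calibration is good to about 2 mm. The wrist camera is an equidistant fisheye: a pixel r from the principal point sees the ray r / f radians off the axis. A picture is of the moment at which its call begins: read the wrist's pose just before it. get_calibration takes no time and is no camera call; for the wrist camera it gives the pose at the moment of the call.
- ctrl.close_job(): hands the job in, once; it reports no verdict.
Trained networks look in the newest picture that a camera, given by its name, has taken for a name from the list of things; names that differ only in an ending like _2 or _b are one class to them, and where a whole thing is asked for, a point or a joint stands for the part that bears it (a point fixed in the world has none). Each returns a list of dicts, best first, with "confidence" (0 to 1); they miss things now and then, are a little off and sometimes report something else, mostly with a low value. They report only what shows in the picture. A call takes as long as a camera call. They do not tell look-alikes from the thing itself.
- ctrl.cut_out(camera, name): "pixels" (420x560 bool, what is visible of it) and "pixel" ([column, row] in pixels, amid what is visible of it).
- ctrl.landmark_of(camera, name): "pixel" ([column, row] in pixels: a listed point, or the origin of a listed thing).
The state is a dict: "clock": time; "joint_pos": joint angles; "qvel": joint speeds; "tau": joint torques, N m; "tool_pos": TCP position; "orientation": TCP orientation; "force": force on the tool from outside, world axes, zero at the start; "moment": the same for the moment, N m; "opening": finger opening in m.
Only numpy, scipy, OpenCV 4.12 (cv2) and the standard library are available. Lean on these libraries where they do the work, as an engineer would, in place of code of your own. Each camera call takes 0.05 s, during which the arm holds its last target. There are 200 camera calls.

TASK

Make up the order in the plywood tray: stand each of the three round terracotta pots upright on the saucer of its own size (small on small, medium on medium, large on large), sitting flat inside the saucer, with the saucers staying in the tray. Set the pots down gently, never letting one drop, and leave the three square pots where they stand.

Things in the scene. Friction and masses are not known exactly. Their poses are not given: they have to be found in the camera images.
- tray: Shallow open plywood tray, 320 mm long (its x) by 150 mm wide (its y) by 26 mm high outside, walls and floor 8 mm thick; fixed to the bench. Origin: centre of its underside, so its inner floor is 8 mm above the origin. The three saucers lie in it in a row along its x, about 98 mm apart, in any order.
- small_pot_mid (a point): The small of three round terracotta flower pots: open-topped, tapered, standing upright, 36 mm high, foot 26 mm across, upright rim band 38 mm across (the widest part, a ring taking up the top 10 mm), about 40 g, and can be gripped across the rim band. Loose. This point: its centre axis, half-way up (18 mm above the foot); z points up.
- small_saucer: The small of three round terracotta saucers lying in the tray, for the small round pot: 54 mm across its rim, 11 mm high, flat inner floor 42 mm across and 3 mm thick. Loose. Origin: centre of its underside; z up.
- medium_pot_mid (a point): The medium of three round terracotta flower pots: open-topped, tapered, standing upright, 49 mm high, foot 36 mm across, upright rim band 51 mm across (the widest part, a ring taking up the top 14 mm), about 85 g, and can be gripped across the rim band. Loose. This point: its centre axis, half-way up (24.5 mm above the foot); z points up.
- medium_saucer: The medium of three round terracotta saucers lying in the tray, for the medium round pot: 64 mm across its rim, 11 mm high, flat inner floor 52 mm across and 3 mm thick. Loose. Origin: centre of its underside; z up.
- large_pot_mid (a point): The large of three round terracotta flower pots: open-topped, tapered, standing upright, 62 mm high, foot 46 mm across, upright rim band 65 mm across (the widest part, a ring taking up the top 17 mm), about 150 g, and can be gripped across the rim band. Loose. This point: its centre axis, half-way up (31 mm above the foot); z points up.
- large_saucer: The large of three round terracotta saucers lying in the tray, for the large round pot: 74 mm across its rim, 11 mm high, flat inner floor 62 mm across and 3 mm thick. Loose. Origin: centre of its underside; z up.
- small_square_mid (a point): The small of three square terracotta pots, look-alikes that do not belong in the tray: 38 mm square at the rim, 36 mm high, standing upright, loose. This point: its centre axis, half-way up; x and y along its sides.
- medium_square_mid (a point): The medium of three square terracotta pots, look-alikes that do not belong in the tray: 48 mm square at the rim, 47 mm high, standing upright, loose. This point: its centre axis, half-way up; x and y along its sides.
- large_square_mid (a point): The large of three square terracotta pots, look-alikes that do not belong in the tray: 58 mm square at the rim, 58 mm high, standing upright, loose. This point: its centre axis, half-way up; x and y along its sides.
There are look-alikes about, which are no part of the job. Leave any black look-alike of the part that bears large_pot_mid alone.

How it is judged (in metres and radians):
At the end, for the whole second after the job is handed in: Each round pot stands in the saucer of its own size: centres within 10 mm horizontally, foot on the saucer's floor (height within 4 mm), upright within 0.1 rad, released and at rest; each saucer lies flat in the tray; each square pot is within 30 mm of where it started (horizontal distance between small_pot_mid and small_saucer below 0.01 m and angle between each of small_pot_mid, small_saucer, medium_pot_mid, medium_saucer, large_pot_mid, large_saucer's own z axis and vertical below 0.1 rad and z of small_pot_mid in the frame of small_saucer between 0.017 and 0.025 m and x of small_saucer in the frame of tray between -0.152 and 0.152 m and y of small_saucer in the frame of tray between -0.067 and 0.067 m and z of each of small_saucer, medium_saucer, large_saucer in the frame of tray below 0.012 m and linear speed of each of small_pot, medium_pot, large_pot below 0.02 m/s and contact force between the fingers and small_pot below 0.05 N and horizontal distance between medium_pot_mid and medium_saucer below 0.01 m and z of medium_pot_mid in the frame of medium_saucer between 0.0235 and 0.0315 m and x of medium_saucer in the frame of tray between -0.152 and 0.152 m and y of medium_saucer in the frame of tray between -0.067 and 0.067 m and contact force between the fingers and medium_pot below 0.05 N and horizontal distance between large_pot_mid and large_saucer below 0.01 m and z of large_pot_mid in the frame of large_saucer between 0.03 and 0.038 m and x of large_saucer in the frame of tray between -0.152 and 0.152 m and y of large_saucer in the frame of tray between -0.067 and 0.067 m and contact force between the fingers and large_pot below 0.05 N and distance of each of small_square_mid, medium_square_mid, large_square_mid from where it was at the start of the episode below 0.03 m); the robot touches nothing.
It fails at once if a square pot is moved by 30 mm or more (distance of any of small_square_mid, medium_square_mid, large_square_mid from where it was at the start of the episode above 0.03 m).
It fails at once if a round pot drops freely (falls, untouched by the fingers, faster than 0.7 m/s: about 25 mm) ((linear speed of small_pot above 0.7 m/s and contact force between the fingers and small_pot below 0.01 N) or (linear speed of medium_pot above 0.7 m/s and contact force between the fingers and medium_pot below 0.01 N) or (linear speed of large_pot above 0.7 m/s and contact force between the fingers and large_pot below 0.01 N)).
It also fails if it takes over 93 s, if anything falls off the work surface, if the arm or the gripper's body presses on something with over 40 N, if the wrist force passes 120 N, or if a joint passes its speed limit or range.

## Working session

There is one attempt and no reset: what is moved stays moved. The work goes in short steps, Python scripts to look and compute and a tool call to move; the robot and the scene stay as the last step left them, time stands still between calls to the robot, and variables do not carry over. Pictures are saved under pics/ and viewed, about 12 in all and at most 16, crops included, and the job is handed in when it is done.

Besides the shell and the picture viewer there is one more tool, called after ">>>" as a command line: name --argument value ..., lists and objects as JSON in quotes. drive_tool: Moves the arm, as the interface text tells. Its arguments: {"type":"object","properties":{"plan":{"type":"array","items":{"type":"array"}}},"required":["plan"]}

```bash
ls; mkdir -p pics
python3 - <<'E'
from plant import ctrl
import cv2
print(ctrl.get_obs())
for n in ("scene","top","wrist"):
    im=ctrl.snapshot(n); cv2.imwrite(f"pics/{n}0.png",im)
    c=ctrl.get_calibration(n); print(n,c)
E
```

```text
pics
{'clock': 0.0, 'joint_pos': array([ 9.11630310e+01,  2.05920842e+01,  6.32442993e-01, -2.05522674e-02,
       -7.01365391e+01, -1.65083195e+01]), 'qvel': array([-0.00751551,  0.04588688, -0.02107196, -0.06174938, -0.0346948 ,
        0.05369947]), 'tau': array([ 1.12222126e-03, -5.82722318e+01,  2.93054867e+01,  6.99725077e+00,
        6.98208998e-03, -1.50906371e-04]), 'tool_pos': array([0.17850698, 0.65044235, 0.22560391]), 'orientation': array([  95.15172491,   89.90189776, -100.20056304]), 'force': array([-0.24529127, -0.29940164,  0.01023994]), 'moment': array([-0.01157111, -0.01588115,  0.01528561]), 'opening': 0.0876597105886359}
scene {'fx': 546.9756832438305, 'fy': 546.9756832438305, 'cx': 280.74455302003923, 'cy': 213.19040486157326, 'R': array([[ 7.42836507e-01,  6.69472858e-01, -1.26927286e-04],
       [ 5.51050703e-01, -6.11544798e-01, -5.67764108e-01],
       [-3.80180282e-01,  4.21685964e-01, -8.23191291e-01]]), 't': array([-0.38981395, -0.30631692,  1.45424447])}
top {'fx': 510.6776941138043, 'fy': 510.6776941138043, 'cx': 276.6435142093188, 'cy': 216.8566287483105, 'R': array([[ 0.02134623, -0.9997219 ,  0.01002291],
       [-0.98955566, -0.02255657, -0.14237555],
       [ 0.14256203, -0.00687905, -0.98976196]]), 't': array([-0.0765133 ,  0.54603699,  1.21118469])}
wrist {'fx': 325.19226210127806, 'fy': 325.19226210127806, 'cx': 279.0789160742361, 'cy': 204.05660462469186, 'R': array([[-0.26480312, -0.96430191,  0.00106211],
       [-0.91897299,  0.25268895,  0.30271595],
       [-0.29217795,  0.07918407, -0.95308023]]), 't': array([ 0.67376755, -0.03903108,  0.39207767])}
```

View pics/top0.png

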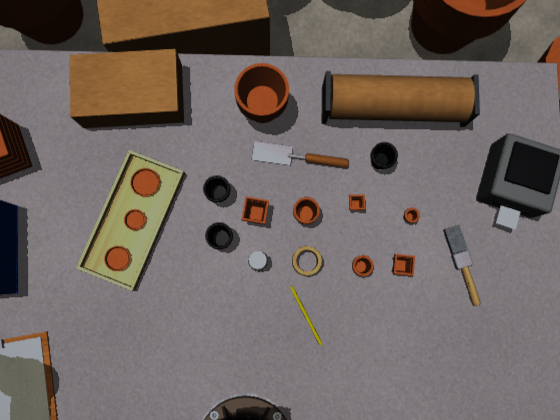

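View pics/scene0.png

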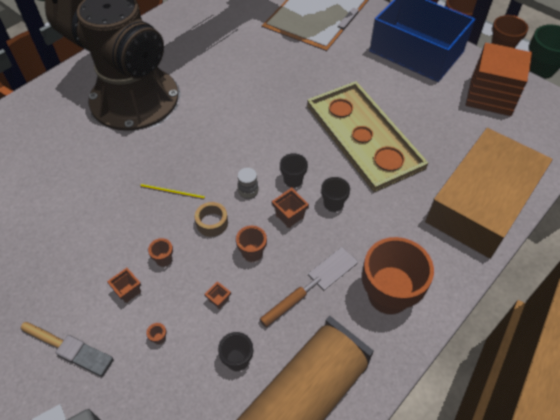

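The top view shows the tray at (132,220). Its saucers, from the far end, are large (146,182), small (135,220) and medium (118,259).

- **Round pots:** large (307,210), medium (363,266), small (411,215).
- **Look-alikes:** square pots at (256,210), (403,265) and (357,203); black pots at (217,189), (219,236) and (384,155); the huge background pot at (262,92); and the ring at (307,261).

The scene view agrees with this.

```bash
cat > h.py <<'E'
from plant import ctrl
import numpy as np, cv2
from scipy.spatial.transform import Rotation as Ro
def ray(cam,px,c=None):
    c=c or ctrl.get_calibration(cam)
    R,t=np.array(c["R"]),np.array(c["t"])
    x=(px[0]-c["cx"])/c["fx"]; y=(px[1]-c["cy"])/c["fy"]
    if cam=="wrist":
        r=np.hypot(x,y); s=np.sin(r)/r if r>1e-9 else 1
        d=np.array([x*s,y*s,np.cos(r)])
    else: d=np.array([x,y,1.])
    d/=np.linalg.norm(d); return -R.T@t, R.T@d
def onz(cam,px,z,c=None):
    o,d=ray(cam,px,c); return o+d*(z-o[2])/d[2]
def proj(cam,X,c=None):
    c=c or ctrl.get_calibration(cam)
    p=np.array(c["R"])@np.array(X)+np.array(c["t"])
    if cam=="wrist":
        rr=np.hypot(p[0],p[1]); th=np.arctan2(rr,p[2]); q=p[:2]/max(rr,1e-12)*th
    else: q=p[:2]/p[2]
    return q*c["fx"]+[c["cx"],c["cy"]]
def tri(rays):
    A=0;b=0
    for o,d in rays:
        P=np.eye(3)-np.outer(d,d); A=A+P; b=b+P@o
    return np.linalg.solve(A,b)
Z={"small_pot_mid":.018,"medium_pot_mid":.0245,"large_pot_mid":.031,"small_saucer":.008,"medium_saucer":.008,"large_saucer":.008,
"small_square_mid":.018,"medium_square_mid":.0235,"large_square_mid":.029,"tray":0}
E
python3 - <<'E'
from h import *
ctrl.snapshot("top"); ctrl.snapshot("scene")
np.set_printoptions(precision=4,suppress=True)
for n,z in Z.items():
    for cam in ("top","scene"):
        for r in ctrl.landmark_of(cam,n)[:4]:
            print(n,cam,round(r["confidence"],2),np.round(r["pixel"],1),onz(cam,r["pixel"],z)[:2])
o=ctrl.get_obs(); print(Ro.from_euler("xyz",o["orientation"],degrees=True).as_matrix(),o["clock"])
# close crop of round pots
im=ctrl.snapshot("top"); cv2.imwrite("pics/crop1.png",cv2.resize(im[140:300,230:440],None,fx=3.6,fy=3.6,interpolation=cv2.INTER_CUBIC))
E
```

```text
small_pot_mid top 0.77 [406.6 216.1] [ 0.56   -0.3892]
small_pot_mid scene 0.59 [158.2 334.4] [ 0.5616 -0.3954]
medium_pot_mid top 0.81 [362.3 264.9] [ 0.4357 -0.2769]
medium_pot_mid top 0.68 [402.8 264.4] [ 0.4391 -0.3763]
medium_pot_mid scene 0.83 [162.3 253.8] [ 0.434  -0.2726]
large_pot_mid top 0.91 [385.6 156.1] [ 0.7093 -0.3351]
large_pot_mid top 0.89 [221.2 239.4] [0.49 0.07]
large_pot_mid top 0.64 [216.2 188.4] [0.6167 0.087 ]
large_pot_mid top 0.58 [303.9 212.3] [ 0.5617 -0.1316]
large_pot_mid scene 0.94 [250.3 245.6] [ 0.5609 -0.1364]
large_pot_mid scene 0.92 [333.1 194.1] [0.6058 0.0867]
large_pot_mid scene 0.84 [290.  171.9] [0.491  0.0697]
large_pot_mid scene 0.69 [236.2 353. ] [ 0.704  -0.3235]
small_saucer top 0.85 [137.3 223.1] [0.5284 0.2833]
small_saucer scene 0.57 [360.9 134.6] [0.5315 0.2922]
small_saucer scene 0.57 [365.2 136.9] [0.5441 0.2932]
medium_saucer top 0.87 [118.1 257.6] [0.4413 0.3255]
medium_saucer scene 0.59 [339.8 111.1] [0.4411 0.3211]
large_saucer top 0.68 [143.  182.4] [0.6324 0.2751]
large_saucer scene 0.8 [389.9 159.5] [0.6329 0.2743]
small_square_mid top 0.56 [356.3 202.9] [ 0.5905 -0.2634]
small_square_mid scene 0.63 [213.7 299.4] [ 0.5879 -0.2717]
medium_square_mid top 0.96 [400.1 265. ] [ 0.4375 -0.3699]
medium_square_mid scene 0.77 [127.8 287.4] [ 0.4414 -0.3713]
large_square_mid top 0.69 [256.7 210.5] [ 0.5639 -0.0149]
large_square_mid scene 0.85 [289.3 207.3] [ 0.5556 -0.0058]
tray top 0.88 [132.7 220.4] [0.536  0.2974]
tray top 0.39 [403.5 266.3] [ 0.4357 -0.3843]
tray top 0.22 [119.4 260. ] [0.4359 0.3243]
tray scene 0.91 [366.6 137.4] [0.5441 0.3007]
[[ 0.     -0.2646 -0.9644]
 [-0.     -0.9644  0.2646]
 [-1.      0.     -0.    ]] 1.25
```

View pics/crop1.png

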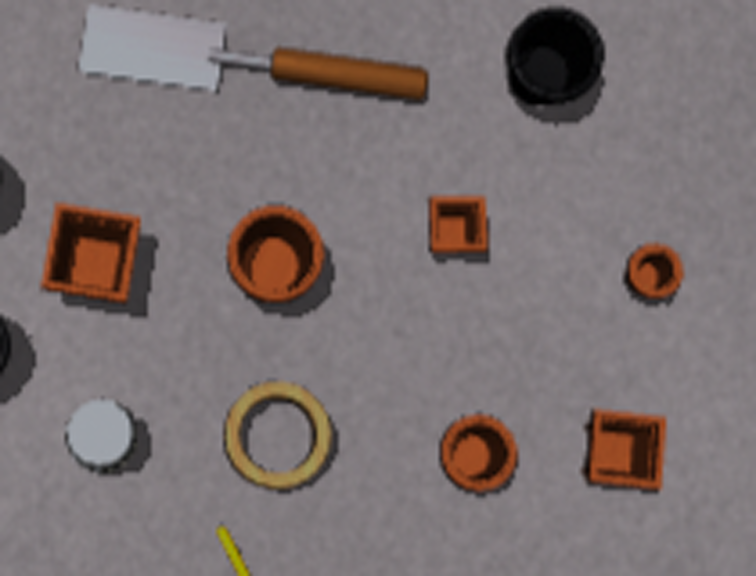

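View pics/wrist0.png

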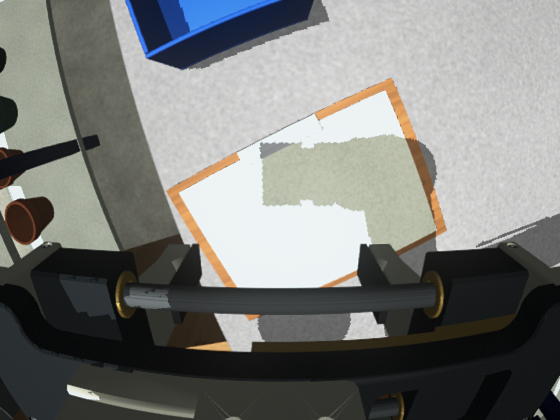

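The crop confirms three round, open terracotta pots: large (277,253), medium (479,453) and small (655,271) in crop pixels. The landmarks are a few pixels off, so I'll fit the rims by colour instead.

```bash
cat >> h.py <<'E'
def blobs(im):
    h=cv2.cvtColor(im,cv2.COLOR_BGR2HSV).astype(int)
    m=(((h[...,0]<14)&(h[...,1]>140)&(h[...,2]>25))).astype(np.uint8)*255
    cs,_=cv2.findContours(cv2.morphologyEx(m,cv2.MORPH_CLOSE,np.ones((3,3))),cv2.RETR_EXTERNAL,cv2.CHAIN_APPROX_NONE)
    return cs
RIM={"small_pot":(.036,.038),"medium_pot":(.049,.051),"large_pot":(.062,.065),"small_saucer":(.019,.054),"medium_saucer":(.019,.064),"large_saucer":(.019,.074)}
E
python3 - <<'E'
from h import *
np.set_printoptions(precision=4,suppress=True)
G={"small_pot":(.560,-.392),"medium_pot":(.435,-.275),"large_pot":(.561,-.134),"small_saucer":(.53,.288),"medium_saucer":(.441,.323),"large_saucer":(.632,.275)}
G2={"small_sq":(.589,-.268),"medium_sq":(.439,-.371),"large_sq":(.56,-.01)}
for cam in ("top","scene"):
    im=ctrl.snapshot(cam); cs=blobs(im)
    for n,g in G.items():
        z,d=RIM[n]; p=proj(cam,[*g,z])
        c=[c for c in cs if len(c)>20 and cv2.pointPolygonTest(c,(float(p[0]),float(p[1])),False)>=0]
        if not c: print(cam,n,"none",p); continue
        c=c[0]
        # project contour to rim plane, circle = minEnclosing & ellipse
        W=np.array([onz(cam,q[0],z)[:2] for q in c],np.float32)*1000
        if cam=="scene" and "pot" in n:  pass
        e=cv2.fitEllipse(W); me=cv2.minEnclosingCircle(W)
        print(cam,n,"ell",np.array(e[0])/1000,np.array(e[1]),"want",d*1000,"menc",np.array(me[0])/1000,2*me[1])
E
```

```text
top small_pot ell [ 0.5604 -0.3966] [35.0291 36.2367] want 38.0 menc [ 0.5606 -0.3961] 38.09006118774414
top medium_pot ell [ 0.4332 -0.2732] [47.5142 47.867 ] want 51.0 menc [ 0.4332 -0.2734] 50.00120544433594
top large_pot ell [ 0.5624 -0.1348] [61.405  63.7089] want 65.0 menc [ 0.5623 -0.1344] 65.34561920166016
top small_saucer ell [0.5362 0.2884] [49.2137 50.6251] want 54.0 menc [0.5361 0.2883] 52.85097122192383
top medium_saucer ell [0.4394 0.3251] [59.415  60.7285] want 64.0 menc [0.4394 0.3254] 62.65978240966797
top large_saucer ell [0.6316 0.268 ] [69.3953 70.4808] want 74.0 menc [0.6317 0.2683] 72.8515625
scene small_pot ell [ 0.5625 -0.3975] [31.2414 32.9197] want 38.0 menc [ 0.5624 -0.3974] 33.795326232910156
scene medium_pot ell [ 0.4352 -0.2742] [44.8047 45.6597] want 51.0 menc [ 0.4353 -0.2739] 47.55580139160156
scene large_pot ell [ 0.5645 -0.1361] [58.5013 59.9066] want 65.0 menc [ 0.5645 -0.1356] 61.68302917480469
scene small_saucer ell [0.5375 0.2857] [42.7187 45.7909] want 54.0 menc [0.5375 0.2866] 47.621177673339844
scene medium_saucer ell [0.4415 0.3219] [51.0259 55.658 ] want 64.0 menc [0.4425 0.3221] 58.288021087646484
scene large_saucer ell [0.6329 0.2655] [62.54  67.062] want 74.0 menc [0.6325 0.2673] 69.2161636352539
```

```bash
cat >> h.py <<'E'
YZ=np.array([-.2646,-.9644,0]),np.array([-.9644,.2646,0])
def to(target):
    "shift in tool axes from measured pose to a TCP world target + turn to ideal orientation"
    o=ctrl.get_obs(); R=Ro.from_euler("xyz",o["orientation"],degrees=True).as_matrix()
    Rt=np.column_stack([[0,0,-1],*YZ])
    return np.round(R.T@(np.array(target)-o["tool_pos"]),4),np.round(Ro.from_matrix(R.T@Rt).as_rotvec(degrees=True),2)
E
python3 - <<'E'
from h import *
print(to([.5633,-.1353,.2]))
E
```

```text
(array([ 0.0266,  0.6564, -0.579 ]), array([ 0., -0., -0.]))
```

>>> drive_tool --plan '[[[0.027,0.656,-0.579],[0,0,0],1],[[0.027,0.656,-0.579],[0,0,0],1],[[0.027,0.656,-0.579],[0,0,0],1],[[0.027,0.656,-0.579],[0,0,0],1],[[0.027,0.656,-0.579],[0,0,0],1],[[0.027,0.656,-0.579],[0,0,0],1],[[0.027,0.656,-0.579],[0,0,0],1],[[0.027,0.656,-0.579],[0,0,0],1],[[0.027,0.656,-0.579],[0,0,0],1],[[0.027,0.656,-0.579],[0,0,0],1],[[0.027,0.656,-0.579],[0,0,0],1],[[0.027,0.656,-0.579],[0,0,0],1],[[0.027,0.656,-0.579],[0,0,0],1],[[0.027,0.656,-0.579],[0,0,0],1],[[0.027,0.656,-0.579],[0,0,0],1],[[0.027,0.656,-0.579],[0,0,0],1],[[0.027,0.656,-0.579],[0,0,0],1],[[0.027,0.656,-0.579],[0,0,0],1],[[0.027,0.656,-0.579],[0,0,0],1],[[0.027,0.656,-0.579],[0,0,0],1]]'

```text
clock: 3.07
tool_pos: [0.5456, -0.0993, 0.2011]
orientation: [-158.7, 90.0, 6.0]
force: [1.3, 1.2, 0.8]
opening: 0.0877
```

Run:
```python
from h import *
print(to([.5633,-.1353,.16]))
```

```text
(array([ 0.0411,  0.03  , -0.0266]), array([-0.  , -0.04,  0.02]))
```

>>> drive_tool --plan '[[[0.04,0.03,-0.027],[0,0,0],1],[[0.04,0.03,-0.027],[0,0,0],1],[[0.04,0.03,-0.027],[0,0,0],1],[[0.04,0.03,-0.027],[0,0,0],1]]'

```text
clock: 3.4
tool_pos: [0.5631, -0.1361, 0.1603]
orientation: [21.6, 89.9, -173.9]
force: [0.3, 0.0, 1.2]
opening: 0.0875
```

```bash
cat >> h.py <<'E'
def wfit(names,G,fn=None):
    c=ctrl.get_calibration("wrist"); im=ctrl.snapshot("wrist"); cs=blobs(im)
    for n in names:
        z,d=RIM[n]
        if n.endswith("pot") and n in LIFT: z+=LIFT[n]
        p=proj("wrist",[*G[n],z],c)
        k=[q for q in cs if len(q)>20 and cv2.pointPolygonTest(q,(float(p[0]),float(p[1])),True)>-8]
        if not k: print(n,"none",p); continue
        k=max(k,key=len)
        W=np.array([onz("wrist",q[0],z,c)[:2] for q in k],np.float32)*1000
        e=cv2.fitEllipse(W); m=cv2.minEnclosingCircle(W)
        print(n,"px",np.round(p),"ell",np.round(e[0],1),np.round(e[1],1),"menc",np.round(m[0],1),round(2*m[1],1),"want",d*1000)
        cv2.drawContours(im,[k],-1,(0,255,0),1)
        for a in np.arange(0,6.28,.05):
            u=proj("wrist",[e[0][0]/1e3+d/2*np.cos(a),e[0][1]/1e3+d/2*np.sin(a),z],c)
            if np.all(np.abs(u)<2000): cv2.circle(im,tuple(int(v) for v in np.round(u)),0,(255,0,0),-1)
    if fn: cv2.imwrite(fn,im)
LIFT={}
G={"small_pot":(.5612,-.397),"medium_pot":(.434,-.2737),"large_pot":(.5633,-.1353),"small_saucer":(.5367,.2872),"medium_saucer":(.4403,.3237),"large_saucer":(.6321,.2669)}
E
python3 - <<'E'
from h import *
o=ctrl.get_obs(); print(o["tool_pos"],o["clock"])
wfit(["large_pot","medium_pot","small_pot"],G,"pics/w1.png"); print(to([.5633,-.1353,.0345]))
E
```

```text
[ 0.56310552 -0.1360567   0.16026836] 3.4
large_pot px [277. 204.] ell [ 561.4 -134.6] [61.8 62.4] menc [ 561.6 -134.7] 63.4 want 65.0
medium_pot none [436.98950565 279.44177713]
small_pot px [517. 135.] ell [ 561.3 -392.3] [34.7 45.3] menc [ 564.  -390.5] 49.9 want 38.0
(array([1.269e-01, 1.000e-04, 4.000e-04]), array([-0.02, -0.03,  0.  ]))
```

View pics/w1.png

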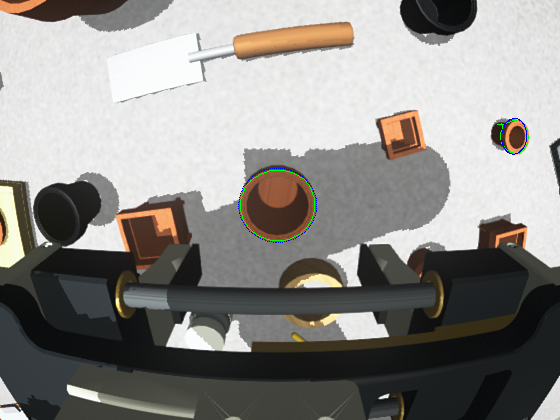

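The wrist view shows the large round pot centred between the fingers at (278,204), and the measurements agree within 2 mm. The large square at (155,233) is clear of the left finger. Descending to grip.

>>> drive_tool --plan '[[[0.04,-0.001,0.001],[0,0,0],1],[[0.08,-0.001,0.001],[0,0,0],1],[[0.11,-0.001,0.001],[0,0,0],1],[[0.126,-0.001,0.001],[0,0,0],1],[[0.126,-0.001,0.001],[0,0,0],1],[[0.126,-0.001,0.001],[0,0,0],0.5],[[0.126,-0.001,0.001],[0,0,0],0.5],[[0.126,-0.001,0.001],[0,0,0],0.5],[[0.126,-0.001,0.001],[0,0,0],0.5],[[0.126,-0.001,0.001],[0,0,0],0.5],[[0.126,-0.001,0.001],[0,0,0],0.5]]'

```text
clock: 4.37
tool_pos: [0.5641, -0.1339, 0.0372]
orientation: [-165.7, 89.8, -1.1]
force: [-2.2, 2.7, 8.0]
opening: 0.0645
```

Run:
```python
from h import *
o=ctrl.get_obs(); print(o["tool_pos"],o["opening"],o["force"]); print(to([.6321,.2669,.15]))
```

```text
[ 0.56412371 -0.13394845  0.03723386] 0.06448906072657991 [-2.20126827  2.74763741  7.96597509]
(array([-0.1126, -0.4047,  0.0401]), array([ 0.01, -0.19,  0.05]))
```

>>> drive_tool --plan '[[[-0.02,0,0],[0,0,0],0.5],[[-0.06,0,0],[0,0,0],0.5],[[-0.1,0,0],[0,0,0],0.5],[[-0.12,-0.035,0.004],[0,0,0],0.5],[[-0.12,-0.075,0.008],[0,0,0],0.5],[[-0.12,-0.115,0.012],[0,0,0],0.5],[[-0.12,-0.155,0.016],[0,0,0],0.5],[[-0.12,-0.195,0.02],[0,0,0],0.5],[[-0.12,-0.235,0.024],[0,0,0],0.5],[[-0.12,-0.275,0.028],[0,0,0],0.5],[[-0.12,-0.315,0.032],[0,0,0],0.5],[[-0.12,-0.355,0.036],[0,0,0],0.5],[[-0.12,-0.39,0.04],[0,0,0],0.5],[[-0.12,-0.405,0.04],[0,0,0],0.5],[[-0.12,-0.405,0.04],[0,0,0],0.5],[[-0.12,-0.405,0.04],[0,0,0],0.5]]'

```text
clock: 5.7
tool_pos: [0.6319, 0.2677, 0.1571]
orientation: [-172.5, 89.8, -7.8]
force: [-1.3, -0.8, -0.9]
opening: 0.0639
```

Run:
```python
from h import *
o=ctrl.get_obs(); print(o["tool_pos"],o["opening"],o["force"],o["clock"])
G["large_pot"]=tuple(o["tool_pos"][:2]); LIFT["large_pot"]=o["tool_pos"][2]-.0372
wfit(["large_pot","large_saucer","small_saucer","medium_saucer"],G,"pics/w2.png"); print(to([.6321,.2669,.075]))
```

```text
[0.63186737 0.26773236 0.15711502] 0.06390344058826139 [-1.31911707 -0.78719783 -0.88808263] 5.7
large_pot px [278. 282.] ell [650.4 261.6] [59.6 67.5] menc [651.2 261.8] 78.8 want 65.0
large_saucer px [279. 191.] ell [578.1 281. ] [131.8 149.4] menc [579.9 281.4] 174.4 want 74.0
small_saucer px [285. 280.] ell [578.1 281. ] [131.8 149.4] menc [579.9 281.4] 174.4 want 54.0
medium_saucer none [275.74056446 350.997712  ]
(array([ 0.0823, -0.0002,  0.    ]), array([ 0.01, -0.16,  0.02]))
```

View pics/w2.png

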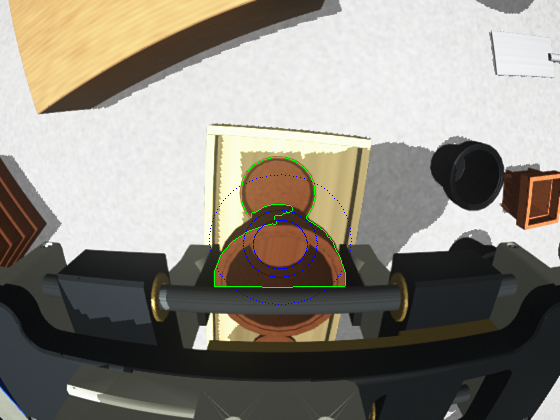

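The pot is held at (281,270) and the large saucer shows beyond it at (279,191). I'll fit just the visible arc of the saucer.

```bash
cat >> h.py <<'E'
from scipy.optimize import least_squares
def arc(n,rows,cols,z=None,r=None,im=None,inside=False):
    "fit circle of known radius to red/orange contour points within pixel window"
    z0,d=RIM[n]; z=z or z0; r=r or d/2
    c=ctrl.get_calibration("wrist"); im=ctrl.snapshot("wrist") if im is None else im
    P=np.vstack([k[:,0] for k in blobs(im) if len(k)>20]).astype(float)
    P=P[(P[:,1]>rows[0])&(P[:,1]<rows[1])&(P[:,0]>cols[0])&(P[:,0]<cols[1])]
    W=np.array([onz("wrist",q,z,c)[:2] for q in P])
    s=least_squares(lambda v:np.hypot(*(W-v[:2]).T)-r,W.mean(0),loss="soft_l1",f_scale=.001)
    s2=least_squares(lambda v:np.hypot(*(W-v[:2]).T)-v[2],[*s.x,r],loss="soft_l1",f_scale=.001)
    print(n,len(P),"fixed r",np.round(s.x*1e3,1),"free",np.round(s2.x*1e3,1),"rms",np.round(np.sqrt(np.mean(s.fun**2))*1e3,2)); return s.x
E
python3 - <<'E'
from h import *
im=ctrl.snapshot("wrist")
arc("large_saucer",(150,205),(235,325),im=im)
arc("large_pot",(235,283),(205,355),z=.062+.1571-.0372,im=im)
print(ctrl.get_obs()["tool_pos"])
E
```

```text
large_saucer 211 fixed r [628.3 267.5] free [632.3 267.8  33.7] rms 8.07
large_pot 98 fixed r [628.7 266. ] free [630.  265.7  31.8] rms 0.61
[0.63193267 0.26616845 0.157507  ]
```

>>> drive_tool --plan '[[[0.03,-0.002,-0.0015],[0,0,0],0.5],[[0.06,-0.002,-0.0015],[0,0,0],0.5],[[0.085,-0.002,-0.0015],[0,0,0],0.5],[[0.095,-0.002,-0.0015],[0,0,0],0.5],[[0.1,-0.002,-0.0015],[0,0,0],0.5],[[0.103,-0.002,-0.0015],[0,0,0],0.5],[[0.105,-0.002,-0.0015],[0,0,0],0.5],[[0.105,-0.002,-0.0015],[0,0,0],0.5],[[0.105,-0.002,-0.0015],[0,0,0],0.5]]'

```text
clock: 6.55
tool_pos: [0.6349, 0.2681, 0.054]
orientation: [-154.2, 89.7, 10.5]
force: [-0.1, -0.7, -1.7]
opening: 0.0642
```

Run:
```python
from h import *
o=ctrl.get_obs(); print(o["tool_pos"],o["opening"],o["force"],o["clock"])
im=ctrl.snapshot("wrist"); cv2.imwrite("pics/w3.png",im)
arc("large_pot",(235,283),(205,355),z=.062+o["tool_pos"][2]-.0372,im=im)
```

```text
[0.63492868 0.26805603 0.05395656] 0.06418735612291307 [-0.14005715 -0.71541391 -1.73816111] 6.55
large_pot 94 fixed r [632.6 267.9] free [635.1 267.3  31.3] rms 1.09
```

View pics/w3.png

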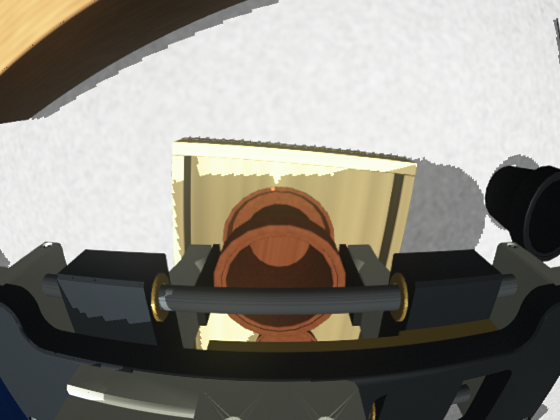

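The pot is just above the saucer, whose far rim tops out at (279,188). I'll check the arc fit against the pot.

Run:
```python
from h import *
im=ctrl.snapshot("wrist")
arc("large_saucer",(185,222),(222,335),im=im)
o=ctrl.get_obs(); print(o["tool_pos"],o["force"])
```

```text
large_saucer 117 fixed r [628.6 269.7] free [629.7 269.5  36.1] rms 0.31
[0.63472272 0.26806199 0.05370463] [-0.52040529  0.28732756 -1.09585046]
```

>>> drive_tool --plan '[[[0,0,0.0025],[0,0,0],0.5],[[0.002,0,0.0025],[0,0,0],0.5],[[0.004,0,0.0025],[0,0,0],0.5],[[0.005,0,0.0025],[0,0,0],0.5],[[0.006,0,0.0025],[0,0,0],0.5],[[0.006,0,0.0025],[0,0,0],0.5]]'

```text
clock: 7.15
tool_pos: [0.6323, 0.2687, 0.0483]
orientation: [-159.5, 89.7, 5.2]
force: [-3.0, -0.8, 4.4]
opening: 0.0644
```

Contact felt at the expected height (TCP 0.0483). Release, then rise.

>>> drive_tool --plan '[[[0,0,0],[0,0,0],0.9],[[0,0,0],[0,0,0],0.9],[[0,0,0],[0,0,0],0.9],[[-0.02,0,0],[0,0,0],0.9],[[-0.06,0,0],[0,0,0],0.9],[[-0.1,0,0],[0,0,0],0.9],[[-0.12,0,0],[0,0,0],0.9],[[-0.12,0,0],[0,0,0],0.9]]'

```text
clock: 7.82
tool_pos: [0.6347, 0.2701, 0.1751]
orientation: [-142.9, 89.2, 21.8]
force: [0.1, -0.2, 0.4]
opening: 0.0787
```

Run:
```python
from h import *
im=ctrl.snapshot("wrist"); cv2.imwrite("pics/w4.png",im)
o=ctrl.get_obs(); print(o["tool_pos"],o["opening"],o["clock"]); print(to([.434,-.2737,.16]))
```

```text
[0.63332475 0.269638   0.1719844 ] 0.0787522565336376 7.8667
(array([0.0079, 0.5768, 0.0487]), array([ 0.01, -0.47,  0.36]))
```

View pics/w4.png

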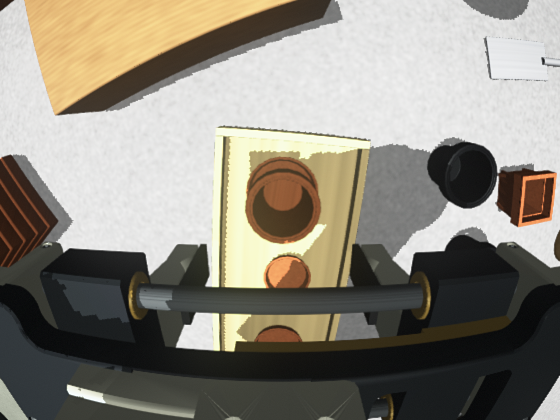

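The large pot stands upright in its saucer at (283,200). Next, the medium pot.

>>> drive_tool --plan '[[[0.008,0.577,0.049],[0,0,0],0.8],[[0.008,0.577,0.049],[0,0,0],0.8],[[0.008,0.577,0.049],[0,0,0],0.8],[[0.008,0.577,0.049],[0,0,0],0.8],[[0.008,0.577,0.049],[0,0,0],0.8],[[0.008,0.577,0.049],[0,0,0],0.8],[[0.008,0.577,0.049],[0,0,0],0.8],[[0.008,0.577,0.049],[0,0,0],0.8],[[0.008,0.577,0.049],[0,0,0],0.8],[[0.008,0.577,0.049],[0,0,0],0.8],[[0.008,0.577,0.049],[0,0,0],0.8],[[0.008,0.577,0.049],[0,0,0],0.8],[[0.008,0.577,0.049],[0,0,0],0.8],[[0.008,0.577,0.049],[0,0,0],0.8],[[0.008,0.577,0.049],[0,0,0],0.8],[[0.008,0.577,0.049],[0,0,0],0.8],[[0.008,0.577,0.049],[0,0,0],0.8],[[0.008,0.577,0.049],[0,0,0],0.8]]'

```text
clock: 9.37
tool_pos: [0.4337, -0.2732, 0.1595]
orientation: [-139.8, 89.4, 24.9]
force: [-0.4, -0.1, -0.4]
opening: 0.0702
```

Run:
```python
from h import *
o=ctrl.get_obs(); print(o["tool_pos"],o["opening"],o["clock"])
wfit(["medium_pot","small_pot"],G,"pics/w5.png"); print(to([.434,-.2737,.023]))
```

```text
[ 0.43370781 -0.27316084  0.15953102] 0.07018203697595303 9.3667
medium_pot px [280. 200.] ell [ 432.1 -273.2] [48.  48.1] menc [ 432.1 -273.2] 49.1 want 51.0
small_pot px [377.  27.] ell [ 559.  -396.1] [35.2 35.5] menc [ 559.1 -396.1] 36.6 want 38.0
(array([0.1367, 0.0016, 0.0008]), array([ 0.09, -0.45,  0.37]))
```

View pics/w5.png

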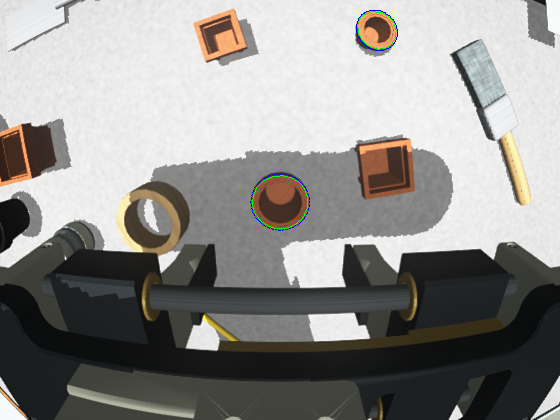

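The medium pot is at (280,201) between the fingers, and the medium square at (386,168) is clear. Descend and grip.

>>> drive_tool --plan '[[[0.04,0.0005,0.001],[0,-0.4,0.4],0.8],[[0.08,0.001,0.0015],[0,-0.4,0.4],0.8],[[0.115,0.0015,0.002],[0,-0.4,0.4],0.8],[[0.137,0.0015,0.002],[0,-0.4,0.4],0.8],[[0.137,0.0015,0.002],[0,-0.4,0.4],0.8],[[0.137,0.0015,0.002],[0,-0.4,0.4],0.8],[[0.137,0.0015,0.002],[0,-0.4,0.4],0.3],[[0.137,0.0015,0.002],[0,-0.4,0.4],0.3],[[0.137,0.0015,0.002],[0,-0.4,0.4],0.3],[[0.137,0.0015,0.002],[0,-0.4,0.4],0.3],[[0.137,0.0015,0.002],[0,-0.4,0.4],0.3],[[0.137,0.0015,0.002],[0,-0.4,0.4],0.3]]'

```text
clock: 10.42
tool_pos: [0.4341, -0.2735, 0.0242]
orientation: [174.6, 89.8, -20.6]
force: [-0.3, 2.7, 8.9]
opening: 0.0508
```

Run:
```python
from h import *
o=ctrl.get_obs(); print(o["tool_pos"],o["opening"],o["force"]); print(to([.4403,.3237,.145]))
```

```text
[ 0.43406384 -0.27348029  0.02417315] 0.05082637758170498 [-0.30184045  2.66911512  8.85505865]
(array([-0.1216, -0.5778,  0.1505]), array([ 0.11, -0.22, -0.02]))
```

>>> drive_tool --plan '[[[-0.02,0,0],[0,0,0],0.3],[[-0.06,0,0],[0,0,0],0.3],[[-0.1,0,0],[0,0,0],0.3],[[-0.122,-0.03,0],[0,0,0],0.3],[[-0.122,-0.07,0],[0,0,0],0.3],[[-0.122,-0.11,0.005],[0,0,0],0.3],[[-0.122,-0.15,0.01],[0,0,0],0.3],[[-0.122,-0.19,0.02],[0,0,0],0.3],[[-0.122,-0.23,0.03],[0,0,0],0.3],[[-0.122,-0.27,0.04],[0,0,0],0.3],[[-0.122,-0.31,0.05],[0,0,0],0.3],[[-0.122,-0.35,0.062],[0,0,0],0.3],[[-0.122,-0.385,0.075],[0,0,0],0.3],[[-0.122,-0.42,0.09],[0,0,0],0.3],[[-0.122,-0.455,0.105],[0,0,0],0.3],[[-0.122,-0.49,0.12],[0,0,0],0.3],[[-0.122,-0.525,0.135],[0,0,0],0.3],[[-0.122,-0.56,0.145],[0,0,0],0.3],[[-0.122,-0.578,0.15],[0,-0.2,0],0.3],[[-0.122,-0.578,0.15],[0,-0.2,0],0.3]]'

```text
clock: 12.08
tool_pos: [0.4409, 0.3277, 0.1457]
orientation: [-130.4, 89.9, 34.6]
force: [0.7, 0.4, -1.2]
opening: 0.0505
```

Run:
```python
from h import *
o=ctrl.get_obs(); print(o["tool_pos"],o["opening"],o["force"],o["clock"])
print(to([.4403,.3237,.046]))
```

```text
[0.44088649 0.32770031 0.14573574] 0.050460421505992004 [ 0.69819641  0.44045577 -1.17062614] 12.0833
(array([ 0.0997,  0.0041, -0.0004]), array([ 0.28, -0.06,  0.07]))
```

>>> drive_tool --plan '[[[0.02,0.004,0],[0,0,0],0.3],[[0.05,0.004,0],[0,0,0],0.3],[[0.08,0.004,0],[0,0,0],0.3],[[0.095,0.004,0],[0,0,0],0.3],[[0.1,0.004,0],[0,0,0],0.3],[[0.1,0.004,0],[0,0,0],0.3],[[0.1,0.004,0],[0,0,0],0.3]]'

```text
clock: 12.67
tool_pos: [0.4405, 0.3241, 0.0467]
orientation: [-128.5, 89.9, 36.5]
force: [-0.2, 0.1, -0.1]
opening: 0.0507
```

Run:
```python
from h import *
o=ctrl.get_obs(); print(o["tool_pos"],o["opening"],o["force"],o["clock"])
im=ctrl.snapshot("wrist"); cv2.imwrite("pics/w6.png",im)
```

```text
[0.44048313 0.32412908 0.04666647] 0.050721540238062295 [-0.24767364  0.06877266 -0.09370826] 12.6667
```

View pics/w6.png

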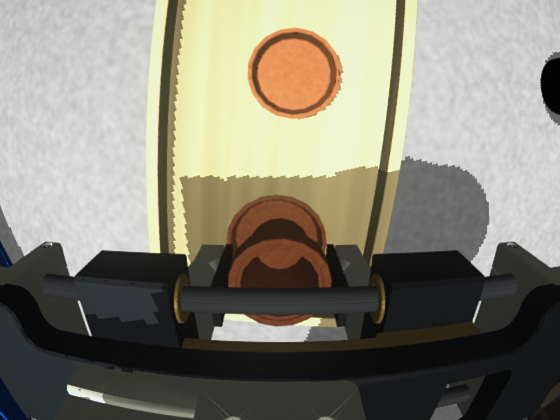

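The pot is just above the saucer, with the saucer's far rim at (277,196) and the pot's rim centre near (280,281). The small saucer at (294,73) is clear. Fit both arcs.

Run:
```python
from h import *
im=ctrl.snapshot("wrist"); z=ctrl.get_obs()["tool_pos"][2]
arc("medium_saucer",(193,235),(226,328),im=im)
arc("medium_pot",(262,287),(224,336),z=.049+z-.0242,im=im)
wfit(["small_saucer"],G)
print(to([.4403,.3237,.035]))
```

```text
medium_saucer 120 fixed r [436.2 327. ] free [437.2 326.7  31.1] rms 0.33
medium_pot 146 fixed r [459.1 319.1] free [507.2 306.5  72.2] rms 3.73
small_saucer px [298.  68.] ell [534.7 289.4] [51.6 51.8] menc [534.7 289.3] 52.6 want 54.0
(array([0.0123, 0.0011, 0.0001]), array([ 0.28, -0.11,  0.21]))
```

>>> drive_tool --plan '[[[0,-0.002,0.002],[0,0,0],0.3],[[0.003,-0.002,0.002],[0,0,0],0.3],[[0.006,-0.002,0.002],[0,0,0],0.3],[[0.009,-0.002,0.002],[0,0,0],0.3],[[0.011,-0.002,0.002],[0,0,0],0.3],[[0.012,-0.002,0.002],[0,0,0],0.3],[[0.012,-0.002,0.002],[0,0,0],0.3]]'

```text
clock: 13.4
tool_pos: [0.4391, 0.327, 0.0353]
orientation: [-122.5, 89.8, 42.4]
force: [-2.2, -1.1, 2.6]
opening: 0.0509
```

>>> drive_tool --plan '[[[0,0,0],[0,0,0],0.75],[[0,0,0],[0,0,0],0.75],[[0,0,0],[0,0,0],0.75],[[-0.02,0,0],[0,0,0],0.75],[[-0.06,0,0],[0,0,0],0.75],[[-0.1,0,0],[0,0,0],0.75],[[-0.13,0,0],[0,0,0],0.75],[[-0.13,0,0],[0,0,0],0.75]]'

```text
clock: 14.07
tool_pos: [0.4415, 0.3294, 0.1723]
orientation: [-119.4, 89.2, 45.6]
force: [1.0, 0.8, 0.0]
opening: 0.0655
```

Run:
```python
from h import *
im=ctrl.snapshot("wrist"); cv2.imwrite("pics/w7.png",im)
o=ctrl.get_obs(); print(o["tool_pos"],o["opening"],o["clock"]); print(to([.5605,-.3968,.16]))
```

```text
[0.44030682 0.32845529 0.16920414] 0.06591231676953982 14.1167
(array([ 0.0041,  0.6694, -0.3041]), array([ 0.32, -0.27,  0.56]))
```

View pics/w7.png

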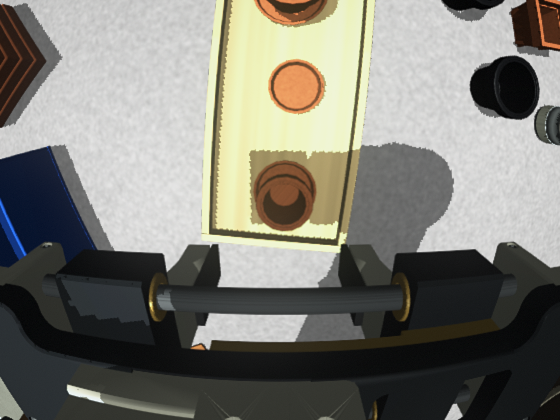

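The medium pot is in its saucer at (285,193). Next, the small pot.

>>> drive_tool --plan '[[[0.004,0.669,-0.304],[0,0,0.5],0.7],[[0.004,0.669,-0.304],[0,0,0.5],0.7],[[0.004,0.669,-0.304],[0,0,0.5],0.7],[[0.004,0.669,-0.304],[0,0,0.5],0.7],[[0.004,0.669,-0.304],[0,0,0.5],0.7],[[0.004,0.669,-0.304],[0,0,0.5],0.7],[[0.004,0.669,-0.304],[0,0,0.5],0.7],[[0.004,0.669,-0.304],[0,0,0.5],0.7],[[0.004,0.669,-0.304],[0,0,0.5],0.7],[[0.004,0.669,-0.304],[0,0,0.5],0.7],[[0.004,0.669,-0.304],[0,0,0.5],0.7],[[0.004,0.669,-0.304],[0,0,0.5],0.7],[[0.004,0.669,-0.304],[0,0,0.5],0.7],[[0.004,0.669,-0.304],[0,0,0.5],0.7],[[0.004,0.669,-0.304],[0,0,0.5],0.7],[[0.004,0.669,-0.304],[0,0,0.5],0.7],[[0.004,0.669,-0.304],[0,0,0.5],0.7],[[0.004,0.669,-0.304],[0,0,0.5],0.7],[[0.004,0.669,-0.304],[0,0,0.5],0.7],[[0.004,0.669,-0.304],[0,0,0.5],0.7]]'

```text
clock: 15.78
tool_pos: [0.5594, -0.3978, 0.1577]
orientation: [-138.1, 89.9, 26.7]
force: [0.1, -0.3, -0.3]
opening: 0.0613
```

>>> drive_tool --plan '[[[0,0,0],[0,0,0],0.7],[[0,0,0],[0,0,0],0.7]]'

```text
clock: 15.95
tool_pos: [0.5589, -0.3968, 0.1568]
orientation: [-94.0, 89.9, 70.8]
force: [-0.2, 0.5, -0.9]
opening: 0.0611
```

Run:
```python
from h import *
o=ctrl.get_obs(); print(o["tool_pos"],o["opening"],o["clock"])
wfit(["small_pot"],G,"pics/w8.png"); print(to([.5605,-.3968,.011]))
```

```text
[ 0.55892263 -0.396845    0.15676541] 0.06106304074471172 15.95
small_pot px [278. 194.] ell [ 559.9 -396.9] [35.  35.3] menc [ 559.9 -396.8] 36.2 want 38.0
(array([ 0.1462,  0.    , -0.0012]), array([ 0.2 , -0.04,  0.11]))
```

View pics/w8.png

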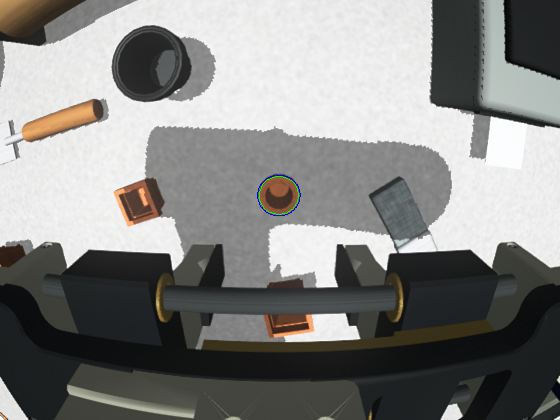

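The small pot is at (279,195) between the fingers, and the brush blade at (400,210) is clear. Descend and grip.

>>> drive_tool --plan '[[[0.04,0,-0.001],[0,0,0],0.7],[[0.08,0,-0.001],[0,0,0],0.7],[[0.115,0,-0.001],[0,0,0],0.7],[[0.135,0,-0.001],[0,0,0],0.7],[[0.145,0,-0.001],[0,0,0],0.7],[[0.145,0,-0.001],[0,0,0],0.7],[[0.145,0,-0.001],[0,0,0],0.7],[[0.145,0,-0.001],[0,0,0],0.2],[[0.145,0,-0.001],[0,0,0],0.2],[[0.145,0,-0.001],[0,0,0],0.2],[[0.145,0,-0.001],[0,0,0],0.2],[[0.145,0,-0.001],[0,0,0],0.2],[[0.145,0,-0.001],[0,0,0],0.2]]'

```text
clock: 17.08
tool_pos: [0.5609, -0.397, 0.0134]
orientation: [-145.3, 89.8, 19.6]
force: [-0.5, 0.8, 7.1]
opening: 0.0368
```

Run:
```python
from h import *
o=ctrl.get_obs(); print(o["tool_pos"],o["opening"],o["force"]); print(to([.5355,.289,.14]))
```

```text
[ 0.56087617 -0.39698339  0.01338638] 0.03680351055677824 [-0.53780318  0.79216395  7.12708236]
(array([-0.126 , -0.6558,  0.2033]), array([ 0.21, -0.13,  0.09]))
```

>>> drive_tool --plan '[[[-0.02,0,0],[0,0,0],0.2],[[-0.06,0,0],[0,0,0],0.2],[[-0.1,0,0],[0,0,0],0.2],[[-0.128,-0.03,0.01],[0,0,0],0.2],[[-0.128,-0.068,0.021],[0,0,0],0.2],[[-0.128,-0.106,0.033],[0,0,0],0.2],[[-0.128,-0.144,0.045],[0,0,0],0.2],[[-0.128,-0.182,0.056],[0,0,0],0.2],[[-0.128,-0.22,0.068],[0,0,0],0.2],[[-0.128,-0.258,0.08],[0,0,0],0.2],[[-0.128,-0.296,0.092],[0,0,0],0.2],[[-0.128,-0.334,0.104],[0,0,0],0.2],[[-0.128,-0.372,0.115],[0,0,0],0.2],[[-0.128,-0.41,0.127],[0,0,0],0.2],[[-0.128,-0.448,0.139],[0,0,0],0.2],[[-0.128,-0.486,0.151],[0,0,0],0.2],[[-0.128,-0.524,0.162],[0,0,0],0.2],[[-0.128,-0.562,0.174],[0,0,0],0.2],[[-0.128,-0.6,0.186],[0,0,0],0.2],[[-0.128,-0.635,0.197],[0,0,0],0.2]]'

```text
clock: 18.75
tool_pos: [0.5356, 0.2695, 0.1421]
orientation: [-141.6, 89.8, 23.3]
force: [-0.2, -0.2, -0.1]
opening: 0.0366
```

Run:
```python
from h import *
o=ctrl.get_obs(); print(o["tool_pos"],o["opening"],o["force"],o["clock"]); print(to([.5357,.2893,.035]))
```

```text
[0.53558214 0.26951431 0.14205372] 0.036649382252924474 [-0.2059636  -0.16522305 -0.14891389] 18.75
(array([ 0.1071, -0.0189,  0.0053]), array([ 0.23, -0.13,  0.11]))
```

>>> drive_tool --plan '[[[0,-0.019,0.005],[0,0,0],0.2],[[0.02,-0.019,0.005],[0,0,0],0.2],[[0.05,-0.019,0.005],[0,0,0],0.2],[[0.08,-0.019,0.005],[0,0,0],0.2],[[0.1,-0.019,0.005],[0,0,0],0.2],[[0.107,-0.019,0.005],[0,0,0],0.2],[[0.107,-0.019,0.005],[0,0,0],0.2],[[0.107,-0.019,0.005],[0,0,0],0.2]]'

```text
clock: 19.42
tool_pos: [0.5365, 0.2894, 0.0357]
orientation: [-146.3, 89.8, 18.6]
force: [-0.6, 0.4, -0.2]
opening: 0.0364
```

Run:
```python
from h import *
o=ctrl.get_obs(); print(o["tool_pos"],o["opening"],o["force"],o["clock"])
im=ctrl.snapshot("wrist"); cv2.imwrite("pics/w9.png",im)
```

```text
[0.53645111 0.28943601 0.03565761] 0.0363875739284901 [-0.55591813  0.38129634 -0.20492944] 19.4167
```

View pics/w9.png

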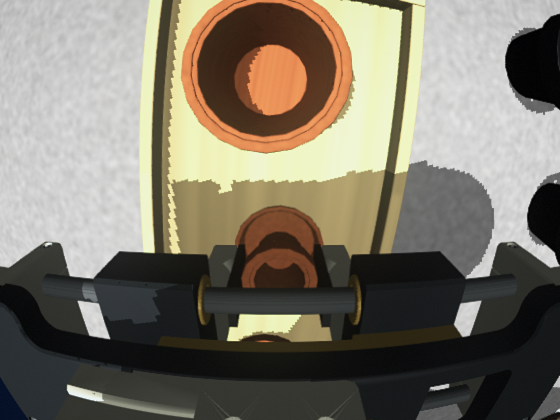

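The small pot is above the saucer, whose far rim is at (279,206), and the large pot is clear. I'll fit the saucer arc.

Run:
```python
from h import *
im=ctrl.snapshot("wrist")
arc("small_saucer",(203,238),(232,325),im=im); print(to([.5357,.2893,.0244]))
```

```text
small_saucer 101 fixed r [533.5 290.1] free [534.7 289.7  25.9] rms 0.37
(array([0.0124, 0.0011, 0.0011]), array([ 0.24, -0.22,  0.23]))
```

>>> drive_tool --plan '[[[0,0,0.0015],[0,0,0],0.2],[[0.003,0,0.0015],[0,0,0],0.2],[[0.006,0,0.0015],[0,0,0],0.2],[[0.009,0,0.0015],[0,0,0],0.2],[[0.011,0,0.0015],[0,0,0],0.2],[[0.012,0,0.0015],[0,0,0],0.2],[[0.012,0,0.0015],[0,0,0],0.2]]'

```text
clock: 20.1
tool_pos: [0.5356, 0.2903, 0.0246]
orientation: [-136.5, 89.7, 28.4]
force: [-0.3, -0.2, -0.2]
opening: 0.0365
```

>>> drive_tool --plan '[[[0.001,0,0],[0,0,0],0.2],[[0.002,0,0],[0,0,0],0.2],[[0.002,0,0],[0,0,0],0.2]]'

```text
clock: 20.35
tool_pos: [0.536, 0.2904, 0.0243]
orientation: [-140.3, 89.6, 24.6]
force: [-3.8, -1.2, 15.2]
opening: 0.0366
```

>>> drive_tool --plan '[[[0,0,0],[0,0,0],0.6],[[0,0,0],[0,0,0],0.6],[[0,0,0],[0,0,0],0.6],[[-0.02,0,0],[0,0,0],0.6],[[-0.06,0,0],[0,0,0],0.6],[[-0.1,0,0],[0,0,0],0.6],[[-0.14,0,0],[0,0,0],0.6],[[-0.17,0,0.04],[0,0,0],0.6],[[-0.17,0,0.08],[0,0,0],0.6],[[-0.17,0,0.08],[0,0,0],0.6],[[-0.17,0,0.08],[0,0,0],0.6]]'

```text
clock: 21.27
tool_pos: [0.4561, 0.3116, 0.1949]
orientation: [-129.7, 89.5, 35.3]
force: [-0.1, 0.4, -0.6]
opening: 0.0529
```

Run:
```python
from h import *
im=ctrl.snapshot("wrist"); cv2.imwrite("pics/w10.png",cv2.resize(im,None,fx=1.4,fy=1.4))
o=ctrl.get_obs(); print(o["tool_pos"],o["opening"],o["clock"],o["force"])
```

```text
[0.45707337 0.31127468 0.19435014] 0.05255601739088073 21.3167 [-0.05373326  0.05568936 -0.25594335]
```

View pics/w10.png

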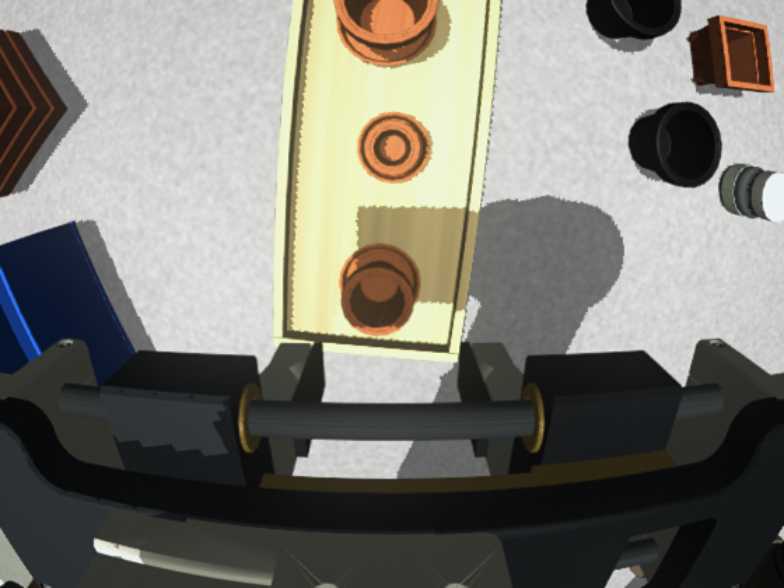

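All three pots stand in their saucers: small (394,147), medium (380,290), large (388,20). I'll clear the arm and check from the fixed cameras.

>>> drive_tool --plan '[[[-0.03,-0.2,0.21],[0,0,0],0.6],[[-0.03,-0.2,0.21],[0,0,0],0.6],[[-0.03,-0.2,0.21],[0,0,0],0.6],[[-0.03,-0.2,0.21],[0,0,0],0.6],[[-0.03,-0.2,0.21],[0,0,0],0.6],[[-0.03,-0.2,0.21],[0,0,0],0.6],[[-0.03,-0.2,0.21],[0,0,0],0.6],[[-0.03,-0.2,0.21],[0,0,0],0.6],[[-0.03,-0.2,0.21],[0,0,0],0.6],[[-0.03,-0.2,0.21],[0,0,0],0.6]]'

```text
clock: 22.15
tool_pos: [0.3059, 0.5583, 0.2227]
orientation: [-154.7, 89.7, 10.4]
force: [0.1, -0.6, -0.6]
opening: 0.0528
```

Run:
```python
from h import *
ims=[]
for cam in ("top","scene"):
    im=ctrl.snapshot(cam)
    cs=blobs(im)
    for s in ("small","medium","large"):
        sz,d=RIM[s+"_saucer"]; p=proj(cam,[*G[s+"_saucer"],sz])
        zp=RIM[s+"_pot"][0]+.011
        for lab,nm,z in (("saucer",s+"_saucer",.008),("pot",s+"_pot_mid",Z[s+"_pot_mid"]+.011)):
            r=[q for q in ctrl.landmark_of(cam,nm) if np.hypot(*(np.array(q["pixel"])-p))<40]
            print(cam,nm,[(round(q["confidence"],2),np.round(onz(cam,q["pixel"],z)[:2]*1e3,1)) for q in r[:2]])
    for n in ("small_square_mid","medium_square_mid","large_square_mid"):
        r=ctrl.landmark_of(cam,n); print(cam,n,[np.round(onz(cam,q["pixel"],Z[n])[:2],3) for q in r[:1]])
    c=proj(cam,[.5367,.2872,.03]).astype(int); x0,y0=max(c[0]-75,0),max(c[1]-95,0)
    ims.append(cv2.resize(im[y0:y0+190,x0:x0+150],(390,494),interpolation=cv2.INTER_CUBIC))
cv2.imwrite("pics/end.png",np.hstack(ims))
```

```text
top small_saucer [(0.73, array([536.1, 289.7]))]
top small_pot_mid [(0.67, array([545.2, 297.8]))]
top medium_saucer [(0.46, array([437.8, 328. ]))]
top medium_pot_mid [(0.76, array([439.6, 325.4]))]
top large_saucer [(0.46, array([627.3, 274.1]))]
top large_pot_mid [(0.59, array([628.8, 271.1]))]
top small_square_mid [array([ 0.588, -0.258])]
top medium_square_mid [array([ 0.431, -0.376])]
top large_square_mid [array([ 0.561, -0.009])]
scene small_saucer [(0.58, array([528.3, 294.7]))]
scene small_pot_mid [(0.67, array([536.5, 290.3]))]
scene medium_saucer [(0.52, array([425.1, 323.7]))]
scene medium_pot_mid [(0.86, array([432.5, 346.1]))]
scene large_saucer [(0.68, array([627.8, 272.7]))]
scene large_pot_mid [(0.91, array([632.2, 266.5])), (0.66, array([558.2, 267.8]))]
scene small_square_mid [array([ 0.588, -0.269])]
scene medium_square_mid [array([ 0.437, -0.374])]
scene large_square_mid [array([ 0.559, -0.006])]
```

View pics/end.png

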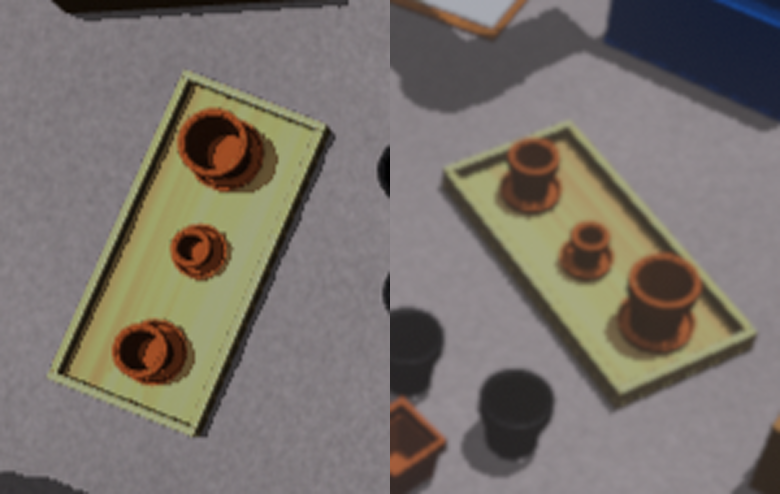

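```bash
python3 -c "
from plant import ctrl
print(ctrl.close_job(), ctrl.get_obs()['clock'])"
```

```text
the job is handed in; nothing more can be done
the job is handed in; nothing more can be done
```

All three round pots now stand on their own saucers in the tray, and the job is handed in. The clock read 22.15 s when the arm had backed clear, before the last camera checks. I gripped each pot by its rim, lined it up over its saucer with the wrist camera, and lowered it until the arm felt contact. Contact came at about the expected height for all three.

- **Final pictures:** the wrist, top and scene views all show the three pots upright inside their saucers, with the saucers in the tray and the gripper clear.
- **Square pots:** two of the three measured within about 5 mm of where they started. The small square's top-camera reading moved about 9–10 mm in y, but the scene camera put it within 3 mm. Nothing touched any of them.
- **Pot and saucer centres:** these landmark readings scattered, and some were over the 10 mm limit. Top-camera readings put pot and saucer about 3 mm apart for the medium and large, and scene-camera readings put the large about 8 mm apart and the small about 9 mm.
    - The top camera put the small pot about 12 mm from its saucer.
    - The scene camera put the medium pot about 24 mm from its saucer.
    - I took both as detection noise, because they don't match the pictures, the wrist-camera fits or the contact heights.
- **Small pot contact:** its last lowering step pressed with about 15 N, firmer than the other two, but well below the limits.

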